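# Set the tear tester's range arm and zero it

## Task

On the white selector unit of the tear tester, push the red pointer arm round by its side with a fingertip, without pinching it, until it points at the green marker. Then press the blue zero button fully down and let it come up again, leaving the arm pointing at the green marker. Do not press the button before the arm is set, and leave the weights, the screwdriver and the oil bottle where they stand.

Things in the scene. Friction and masses are not known exactly. Their poses are not given: they have to be found in the camera images.
- unit: the selector unit, fixed, at a varying place and yaw: a white box with a steel deck 280 x 340 mm whose top is 70 mm above the table. Origin on the table right under the red arm's pivot; its -x side (sloped panel with a screen) faces roughly to the robot; the arm swings over that half of the deck, which is bare but for two flat markers
- pivot (a point): point on the red arm's vertical axis, at the arm's half height, 22 mm above the deck; a steel hub 36 mm across stands round it, up to 44 mm above the deck
- pointer_tip (a point): the outer end of the red pointer arm, at its half height, 100 mm from the pivot axis. The arm is a straight bar 16 mm wide (halves pointer_c1 and pointer_c2: pressing both at once counts as pinching), underside 12 mm and top 32 mm above the deck; its sides can be pushed 20 to 90 mm from the axis. Axes turn with the arm: -x points along it from pivot to tip, z up
- pointer (a joint): turn of the arm on the unit, rad; 0 when it points along the unit's -x, growing counter-clockwise seen from above; stops at -1.75 and 1.75. It turns stiffly (friction about 0.12 N m, 1.7 N at 70 mm out), has no spring and stays where it is left
- green_center (a point): centre of the top of the green marker, a flat disc 30 mm across and 3 mm thick stuck on the deck, 100 to 133 mm from the pivot axis, left or right of the arm at random; the arm passes over it
- yellow_marker: yellow marker, a like disc on the other side, the wrong one; origin at the centre of its underside, on the deck
- zero_top (a point): centre of the top of the blue push button, 30 mm across, in a black housing fixed on the far (+x) part of the deck, left or right at random
- zero (a joint): how far the button is pressed, m: 0 up, 0.006 fully down; fully down takes 4 N; a spring returns it. It counts as pressed from 0.0045
- brass_weight: loose brass weight with a grip knob, 34 mm across, 50 mm tall, on the far part of the deck beside the button; origin at the centre of its underside. Leave alone
- disc_weight: loose aluminium disc weight, 84 mm across, 36 mm tall, on the table; origin at the centre of its underside. Leave alone
- screwdriver: loose screwdriver lying on the table, its length along its x axis. Leave alone
- oil_bottle: loose white oil bottle, 44 mm across, 110 mm tall, upright on the table; origin at the centre of its underside. Leave alone

How it is judged:
On the way, in this order (a step that is already met when the one before it is completed fails the run):
1. the red arm points at the green marker (y of green_center in the frame of pointer_tip between -0.012 and 0.012 m), for 0.3 s.
2. the zero button is pressed down with the arm set (all of step 1 and value of joint zero above 0.0045 m), for 0.05 s.
At the end, for the whole second after the job is handed in: The red arm rests with its centre line within 12 mm of the centre of the green marker, the zero button has been pressed (4.5 mm or more) after that and is up again, and the weights, the screwdriver and the oil bottle are within 15 mm of where they stood (all of step 1 and value of joint zero below 0.0015 m and velocity of joint pointer between -0.05 and 0.05 rad/s and distance of each of brass_weight, disc_weight, screwdriver, oil_bottle from where it was at the start of the episode below 0.015 m); the robot touches nothing.
It fails at once if the zero button pressed (3 mm or more) while the arm does not point at the green marker (value of joint zero above 0.003 m and not (y of green_center in the frame of pointer_tip between -0.012 and 0.012 m)).
It fails at once if the arm pinched: both its sides squeezed at once by the fingers (over 1.5 N each) (contact force between the fingers and pointer_c1 above 1.5 N and contact force between the fingers and pointer_c2 above 1.5 N).
It fails at once if a weight, the screwdriver or the oil bottle moved or lifted by more than 15 mm (distance of any of brass_weight, disc_weight, screwdriver, oil_bottle from where it was at the start of the episode above 0.015 m).
It also fails if it takes over 45 s, if anything falls off the work surface, if the arm or the gripper's body presses on something with over 40 N, if the wrist force passes 120 N, or if a joint passes its speed limit or range.

## Robot

A 6-joint arm with a two-finger parallel gripper is mounted at the origin on the work surface. World frame = base frame: x ahead of the robot, y to its left, z up, the work surface at z = 0. Lengths are in m, angles in rad, forces in N, time in s.
With the tool pointing down it reaches from about 0.425 to 0.95 m from the base axis. Payload 3.5 kg.
Tool frame: the origin (TCP) lies midway between the tips of the shut fingers; the grasp point (between the pads) lies ctrl.hold_point_z behind it (ctrl.hold_point_z is the distance from the TCP to the grasp point, in m); z points along the fingers, x is the direction in which the jaws open and shut, and the axes are right-handed (so a half turn about z gives the same grasp; the last joint's range is limited). The gripper opens to 85 mm and grips with 20 to 120 N. Pads are 22 mm wide; open, the fingers measure 114 mm over their backs; the gripper's body (76 mm by 85 mm) begins 54 mm behind the grasp point. The pads swing forward as they close: fully open they stand 13 mm farther back than shut.
Start: joints at [0.984, 0.286, 1.577, -0, 1.279, -0.15], TCP at [0.286, 0.612, 0.231] pointing down, gripper open.
Joint ranges: [-2.77, 2.77], [-0.9, 2.22], [0.21, 2.48], [-1.53, 4.67], [0.24, 2.81], [-2.84, 2.84]. Speed limits (rad/s): [2.79, 2.79, 3.14, 3.14, 3.14, 3.14].

## Interface

Orientations are given as a unit quaternion [x, y, z, w].
In Python, from plant import ctrl gives the robot as it stands.
- The arm moves only by the tool step_arm, never from a script. Its arguments are lists of equal length, an entry for each row: "gripper": the gripper's target within -1 to 1 (shut at 1, half-way at 0, fully open at -1); "linear": the shift along the tool's x, y, z in m, a list of three; "delta_rot": the turn, a rotation vector about the tool's x, y, z in degrees, a list of three. A call has 1 to 20 rows; each row is the pose to reach, as a shift and turn from the pose commanded when the call began, along the tool's axes at that moment; what a row does not reach only later rows make up. A row lasts 1/8 s, in which the tool goes at most 62.5 mm and 10.7 degrees, less where a joint would pass 70% of its speed; a pose out of reach is approached as far as the arm can. A call with a gripper value outside its range is refused whole. The fingers move at their own pace and stop on an object; "grip_force" is the grip in N (left out, the last holds). Time passes only in rows, so rows that repeat a pose let the fingers close. It gives the time, the measured TCP pose, the force and the opening at its end, in the units of the state.
- ctrl.get_state(): the state, without advancing time (a new reading comes with each control period).
- ctrl.read_camera(name): name is "side" or "top" or "wrist"; returns a dict with "frame" (384x512x3 uint8, red, green, blue), "fx", "fy", "cx", "cy" (pixels), "view" (4x4, takes a point from world to camera coordinates). Camera axes: x right, y down, z forward; pixel columns grow to the right and rows downward; lengths in m; the calibration is good to about 2 mm. A picture is of the moment at which its call begins. There is no depth.
- ctrl.sign_off(): hands the job in, once; it reports no verdict.
The state is a dict: "time": time; "qpos": joint angles; "dq": joint speeds; "joint_efforts": joint torques, N m; "eef_pos": TCP position; "tcp_rot": TCP orientation; "contact_force": force on the tool from outside, world axes, zero at the start; "wrist_torque": the same for the moment, N m; "opening": opening from 0.0 (shut) to 1.0 (fully open).
Only numpy, scipy, OpenCV 4.12 (cv2) and the standard library are available. Lean on these libraries where they do the work, as an engineer would, in place of code of your own. Each camera call takes 0.05 s, during which the arm holds its last target. There are 200 camera calls.

## Working session

There is one attempt and no reset: what is moved stays moved. The work goes in short steps, Python scripts to look and compute and a tool call to move; the robot and the scene stay as the last step left them, time stands still between calls to the robot, and variables do not carry over. Pictures are saved under pics/ and viewed, on a budget of 10 in all, crops included, one or two more only if the job needs it, and the job is handed in when it is done.

Besides the shell and the picture viewer there is one more tool, called after "Call:" as a command line: name --argument value ..., lists and objects as JSON in quotes. step_arm: Moves the arm, as the interface text tells. Its arguments: {"type":"object","properties":{"gripper":{"type":"array"},"linear":{"type":"array"},"delta_rot":{"type":"array"},"grip_force":{"type":"number"}},"required":["gripper","linear","delta_rot"]}

```bash
mkdir -p pics; cat > h.py <<'E'
import numpy as np, cv2, pickle
from plant import ctrl
def snap(n,name):
    c=ctrl.read_camera(n); pickle.dump(c,open(f'pics/{name}.pkl','wb'))
    cv2.imwrite(f'pics/{name}.png',c['frame'][:,:,::-1]); return c
def load(name): return pickle.load(open(f'pics/{name}.pkl','rb'))
def ray(c,u,v,z):
    V=np.array(c['view']);R=V[:3,:3];o=-R.T@V[:3,3]
    d=R.T@np.array([(u-c['cx'])/c['fx'],(v-c['cy'])/c['fy'],1]); return o+d*(z-o[2])/d[2]
def proj(c,p):
    V=np.array(c['view']);q=V[:3,:3]@np.array(p)+V[:3,3]; return np.array([c['fx']*q[0]/q[2]+c['cx'],c['fy']*q[1]/q[2]+c['cy']])
E
python3 - <<'E'
from h import *
a=snap('top','top0');b=snap('side','side0')
im=np.hstack([a['frame'],b['frame']])[:,:,::-1]
cv2.imwrite('pics/t0.png',cv2.resize(a['frame'][:,:,::-1],(800,600),interpolation=cv2.INTER_CUBIC))
print(np.round(a['view'],3),a['fx']); print(ctrl.get_state(),ctrl.hold_point_z)
E
```

```text
[[-0.03  -0.999 -0.015  0.047]
 [-0.985  0.032 -0.17   0.607]
 [ 0.17   0.009 -0.985  1.316]
 [ 0.     0.     0.     1.   ]] 410.1815524078684
{'time': 0.1, 'qpos': array([ 9.83995410e-01,  2.87122025e-01,  1.57802119e+00,  1.54668233e-05,
        1.27858125e+00, -1.49978026e-01]), 'dq': array([ 0.0015053 , -0.00257613, -0.00381936,  0.00029714, -0.00184479,
       -0.00044023]), 'joint_efforts': array([ 1.23206402e-03, -4.07301271e+01, -2.93699169e+01, -9.50407548e-05,
        3.41963445e-03, -9.19732429e-06]), 'eef_pos': array([0.28519659, 0.61114606, 0.23006061]), 'tcp_rot': array([ 8.43523936e-01,  5.37090526e-01, -9.77560151e-04,  4.24951768e-04]), 'contact_force': array([-0.08731496, -0.16741344, -0.16979454]), 'wrist_torque': array([-0.06772678, -0.00298683,  0.00297833]), 'opening': 0.9949739093099135} 0.0187
```

View pics/t0.png

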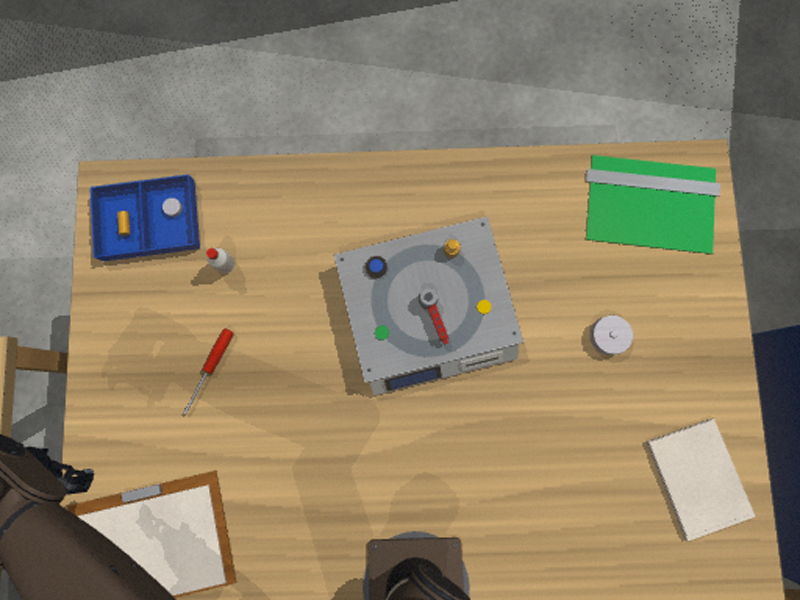

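View pics/side0.png

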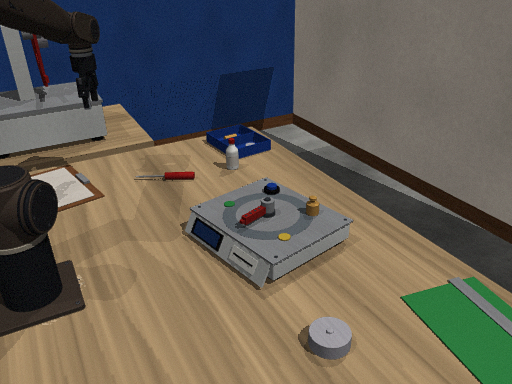

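The top picture shows the hub at about (428,297), the arm tip at (445,342), green at (381,332), yellow at (484,307), the blue button at (376,266) and the brass weight at (452,247). I'll read these more closely in an enlarged crop.

```bash
python3 - <<'E'
from h import *
c=load('top0'); x0,y0=210,135
cv2.imwrite('pics/crop0.png',cv2.resize(c['frame'][y0:y0+120,x0:x0+130,::-1],None,fx=5,fy=5,interpolation=cv2.INTER_CUBIC))
E
```

```text
(no output)
```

View pics/crop0.png

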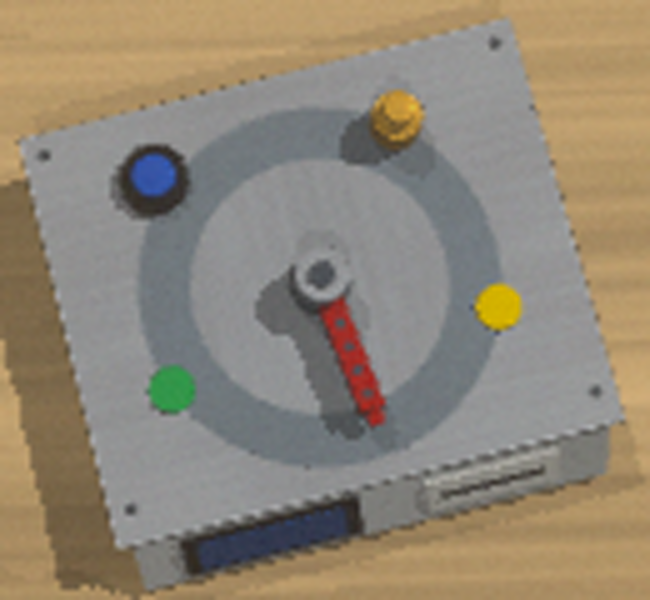

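Crop readings: hub (322,275), tip (376,418), green (172,389), button (154,174), brass weight base about (400,125), and deck corners (22,143), (508,20), (622,418) and (118,548).

```bash
python3 - <<'E'
from h import *
from scipy.optimize import least_squares
c=load('top0');s=load('side0')
f=lambda u,v,z: ray(c,210+(u+.5)/5-.5,135+(v+.5)/5-.5,z)
piv=f(322,275,.114);tip=f(376,418,.102);g=f(172,389,.073)
cs=[f(*p,.07) for p in((22,143),(508,20),(622,418),(118,548))]
for n,p in dict(piv=piv,tip=tip,g=g,b10=f(154,174,.10),brass=f(398,105,.12)).items(): print(n,p.round(4))
print('corners',np.round(cs,3), np.linalg.norm(cs[0]-cs[1]),np.linalg.norm(cs[1]-cs[2]))
x=(cs[0]+cs[1]-cs[2]-cs[3]);print('yaw',np.degrees(np.arctan2(x[1],x[0])))
an=lambda p:np.degrees(np.arctan2(*(p-piv)[[1,0]]))
print(an(tip),an(g),np.hypot(*(tip-piv)[:2]),np.hypot(*(g-piv)[:2]))
for z in(.08,.09,.1,.11,.12): print(z,proj(s,f(154,174,z)))
y=s['frame'][165:255,180:360,::-1];cv2.imwrite('pics/crops.png',cv2.resize(y,None,fx=4.4,fy=4.4,interpolation=cv2.INTER_CUBIC))
print('pivot in side',proj(s,piv),proj(s,g))
E
```

```text
piv [ 0.585  -0.0463  0.114 ]
tip [ 0.4941 -0.0774  0.102 ]
g [0.5198 0.0521 0.073 ]
b10 [0.6572 0.0592 0.1   ]
brass [ 0.6928 -0.0991  0.12  ]
corners [[ 0.688  0.148  0.07 ]
 [ 0.761 -0.18   0.07 ]
 [ 0.492 -0.239  0.07 ]
 [ 0.419  0.09   0.07 ]] 0.3356830047938816 0.27568388365687435
yaw 12.233905792476529
-161.11996430319763 123.51842416631867 0.09607459952714657 0.11806727924802947
0.08 [272.32677286 188.49906652]
0.09 [271.71629362 185.64103174]
0.1 [271.10029274 182.75714669]
0.11 [270.47869495 179.84705904]
0.12 [269.85142364 176.91041005]
pivot in side [267.02080922 200.25507335] [229.06283385 203.94718292]
```

View pics/crops.png

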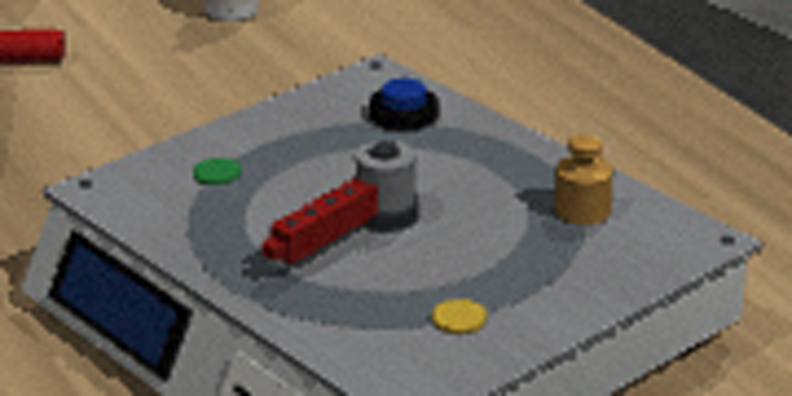

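```bash
cat >> h.py <<'E'
from scipy.spatial.transform import Rotation as Ro
def rel(p,yaw):
    "tool-frame shift (mm) and rotvec (deg) from the measured pose to TCP p, tool down with tool x at yaw (deg)"
    s=ctrl.get_state();R=Ro.from_quat(s['tcp_rot']);a=np.radians(yaw)
    T=Ro.from_quat([np.cos(a/2),np.sin(a/2),0,0])
    print((R.inv().apply(np.array(p)-s['eef_pos'])*1e3).round(1),(R.inv()*T).as_rotvec(degrees=True).round(1))
E
python3 - <<'E'
from h import *
rel([.50,.25,.2],18.9);rel([.532,-.109,.2],18.9);rel([.532,-.109,.087],18.9)
E
```

```text
[-236.3  347.4   30.4] [ 0.   0.1 46.1]
[-548.   528.3   31. ] [ 0.   0.1 46.1]
[-547.8  528.3  144. ] [ 0.   0.1 46.1]
```

Call:
step_arm --gripper '[1,1,1,1,1,1,1,1,1,1,1,1,1,1,1,1,1,1]' --linear '[[-0.236,0.347,0.03],[-0.236,0.347,0.03],[-0.236,0.347,0.03],[-0.236,0.347,0.03],[-0.236,0.347,0.03],[-0.236,0.347,0.03],[-0.236,0.347,0.03],[-0.548,0.528,0.031],[-0.548,0.528,0.031],[-0.548,0.528,0.031],[-0.548,0.528,0.031],[-0.548,0.528,0.031],[-0.548,0.528,0.031],[-0.548,0.528,0.031],[-0.548,0.528,0.031],[-0.548,0.528,0.031],[-0.548,0.528,0.031],[-0.548,0.528,0.031]]' --delta_rot '[[0,0,46],[0,0,46],[0,0,46],[0,0,46],[0,0,46],[0,0,46],[0,0,46],[0,0,46],[0,0,46],[0,0,46],[0,0,46],[0,0,46],[0,0,46],[0,0,46],[0,0,46],[0,0,46],[0,0,46],[0,0,46]]'

```text
time: 2.35
eef_pos: [0.5321, -0.1075, 0.2004]
tcp_rot: [0.986, 0.165, 0.0, 0.0]
contact_force: [-0.2, -0.9, -0.7]
opening: 0.002
```

```bash
python3 - <<'E'
from h import *
rel([.532,-.109,.087],18.9)
c=snap('wrist','w1')
P=[.585,-.0463];g=[.5198,.0521]
print(proj(c,P+[.114]),proj(c,g+[.073]),proj(c,[.4941,-.0774,.102]),proj(c,[.532,-.109,.087]))
E
```

```text
[ -0.6   1.4 113.4] [ 0.  -0.   0.1]
[341.48371675 147.75341195] [304.05290747   0.93532043] [224.32403604 145.15720524] [254.42638321 187.14996742]
```

View pics/w1.png

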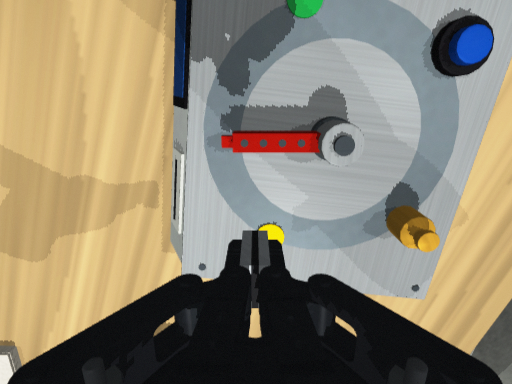

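The wrist view shows the hub at (343,144), the tip at (222,142), green at (305,1), yellow at (272,234) and the button at (472,44). All match the predictions within about 3 px, and the arm lies along tool x. Next I descend beside it.

Call:
step_arm --gripper '[1,1,1,1]' --linear '[[0,0.001,0.05],[0,0.001,0.095],[0,0.001,0.113],[0,0.001,0.113]]' --delta_rot '[[0,0,0],[0,0,0],[0,0,0],[0,0,0]]'

```text
time: 2.9
eef_pos: [0.5319, -0.1089, 0.0865]
tcp_rot: [0.986, 0.165, -0.001, -0.001]
contact_force: [-0.6, 0.4, 0.3]
opening: 0.001
```

```bash
python3 - <<'E'
from h import *
c=load('w1')
print('piv',ray(c,343,144,.114),'tip',ray(c,222,142,.102),'g',ray(c,305,1.5,.073))
for z in(.09,.095,.1): print('btn',ray(c,472,44,z))
P=np.array([.585,-.0463]); 
for th,o in [(198.9,.021)]+[(t,.019) for t in np.linspace(194,130,14)]:
    a=np.radians(th);u=np.array([np.cos(a),np.sin(a)]);n=np.array([-u[1],u[0]])
    rel(np.r_[P+.07*u+o*n,.087],th-180)
E
```

```text
piv [ 0.58489717 -0.04312036  0.114     ] tip [ 0.4914517  -0.07547963  0.102     ] g [0.52068859 0.05197994 0.073     ]
btn [0.65781618 0.06292544 0.09      ]
btn [0.65481634 0.0610615  0.095     ]
btn [0.65181651 0.05919755 0.1       ]
[  0.5 -21.   -0.5] [-0.1  0.1  0.1]
[ -0.8 -29.1  -0.5] [-0.1  0.1  5. ]
[ -1.7 -35.3  -0.5] [-0.1  0.1  9.9]
[ -2.  -41.5  -0.5] [-0.1  0.1 14.8]
[ -1.7 -47.7  -0.4] [-0.1  0.1 19.8]
[ -1.  -53.9  -0.4] [-0.1  0.1 24.7]
[  0.3 -60.   -0.4] [-0.1  0.1 29.6]
[  2.1 -66.   -0.4] [-0.1  0.1 34.5]
[  4.4 -71.7  -0.4] [-0.1  0.1 39.4]
[  7.2 -77.3  -0.4] [-0.   0.1 44.4]
[ 10.5 -82.6  -0.4] [-0.   0.1 49.3]
[ 14.2 -87.6  -0.4] [-0.   0.1 54.2]
[ 18.4 -92.3  -0.4] [-0.   0.1 59.1]
[ 22.9 -96.6  -0.4] [-0.   0.1 64.1]
[  27.7 -100.5   -0.4] [-0.   0.1 69. ]
```

Call:
step_arm --gripper '[1,1,1,1,1,1,1,1,1,1,1,1,1,1,1,1,1]' --linear '[[0,-0.012,0],[0,-0.021,0],[-0.001,-0.029,0],[-0.002,-0.035,0],[-0.002,-0.0415,0],[-0.002,-0.0475,0],[-0.001,-0.054,0],[0,-0.06,0],[0.002,-0.066,0],[0.0045,-0.0715,0],[0.007,-0.077,0],[0.0105,-0.0825,0],[0.014,-0.0875,0],[0.0185,-0.092,0],[0.023,-0.0965,0],[0.0275,-0.1005,0],[0.0275,-0.1005,0]]' --delta_rot '[[0,0,0],[0,0,0],[0,0,5],[0,0,10],[0,0,15],[0,0,20],[0,0,24.5],[0,0,29.5],[0,0,34.5],[0,0,39.5],[0,0,44.5],[0,0,49.5],[0,0,54],[0,0,59],[0,0,64],[0,0,69],[0,0,69]]'

```text
time: 5.03
eef_pos: [0.5262, -0.0046, 0.0884]
tcp_rot: [0.907, -0.422, 0.001, -0.0]
contact_force: [-0.6, -0.2, -0.2]
opening: -0.002
```

```bash
python3 - <<'E'
from h import *
c=snap('wrist','w2')
cv2.imwrite('pics/w2b.png',cv2.resize(c['frame'][:,:,::-1],(768,576),interpolation=cv2.INTER_CUBIC))
P=[.585,-.0445];g=[.5203,.052]
print(proj(c,P+[.114])*1.5,proj(c,g+[.073])*1.5)
E
```

```text
[609.99428736 349.89727659] [263.47266188 272.76747164]
```

View pics/w2b.png

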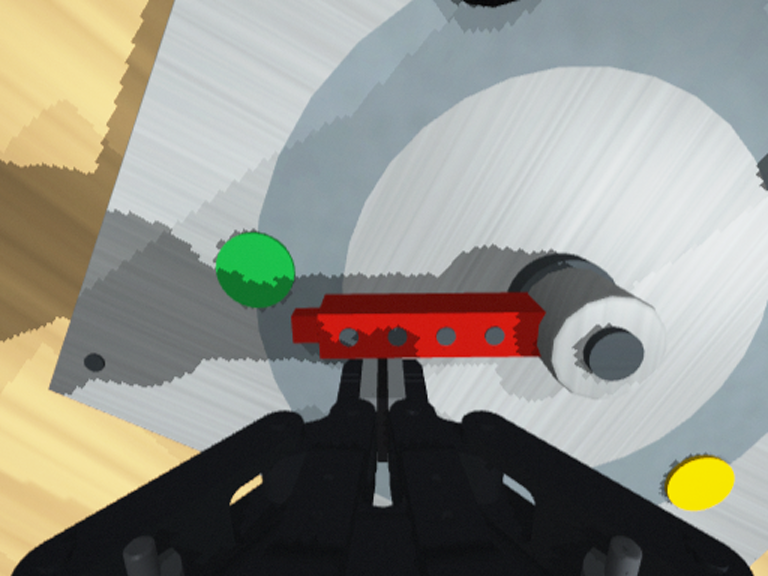

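The view shows the hub at (609,347), the arm's hole line from (347,336) to (494,336), and green at (256,270). The arm is still short of green.

```bash
python3 - <<'E'
from h import *
c=load('w2')
f=lambda u,v,z: ray(c,(u+.5)/1.5-.5,(v+.5)/1.5-.5,z)[:2]
h=f(609,347,.114);a=f(347,336,.102);b=f(494,336,.102);g=f(256,270,.073)
an=lambda p,q:np.degrees(np.arctan2(*(p-q)[::-1]))
print(h,a,b,g,an(a,b),an(a,h),an(g,h),np.hypot(*(g-h)))
d=(a-b)/np.hypot(*(a-b));e=g-b;print('green off line mm',1e3*(d[0]*e[1]-d[1]*e[0]), 'pivot off',1e3*(d[0]*(h-b)[1]-d[1]*(h-b)[0]))
for th in(127.5,125,122.5,120):
    t=np.radians(th);u=np.array([np.cos(t),np.sin(t)]);n=np.array([-u[1],u[0]])
    rel(np.r_[np.array([.585,-.0455])+.07*u+.019*n,.0875],th-180)
E
```

```text
[ 0.58545722 -0.04339307] [0.53208796 0.01732035] [ 0.56350519 -0.02015907] [0.51938042 0.05498849] 129.97152074739802 131.3166248048514 123.88681153852535 0.11851192386078466
green off line mm -14.459673097158413 pivot off -1.8975627636370567
[-1.8 -3.   0.8] [-0.1 -0.1  2.6]
[-2.4 -6.1  0.8] [-0.1 -0.1  5.1]
[-2.9 -9.2  0.8] [-0.1 -0.1  7.6]
[ -3.3 -12.3   0.8] [-0.1 -0.1 10.1]
```

Call:
step_arm --gripper '[1,1,1,1]' --linear '[[-0.001,-0.003,0],[-0.002,-0.006,0],[-0.003,-0.0087,0],[-0.003,-0.0087,0]]' --delta_rot '[[0,0,2.5],[0,0,5],[0,0,7],[0,0,7]]'

```text
time: 5.58
eef_pos: [0.5307, 0.0025, 0.0879]
tcp_rot: [0.879, -0.477, 0.001, -0.0]
contact_force: [-0.3, 0.7, -0.4]
opening: -0.001
```

```bash
python3 - <<'E'
from h import *
c=snap('wrist','w3')
cv2.imwrite('pics/w3b.png',cv2.resize(c['frame'][:,:,::-1],(768,576),interpolation=cv2.INTER_CUBIC))
E
```

```text
(no output)
```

View pics/w3b.png

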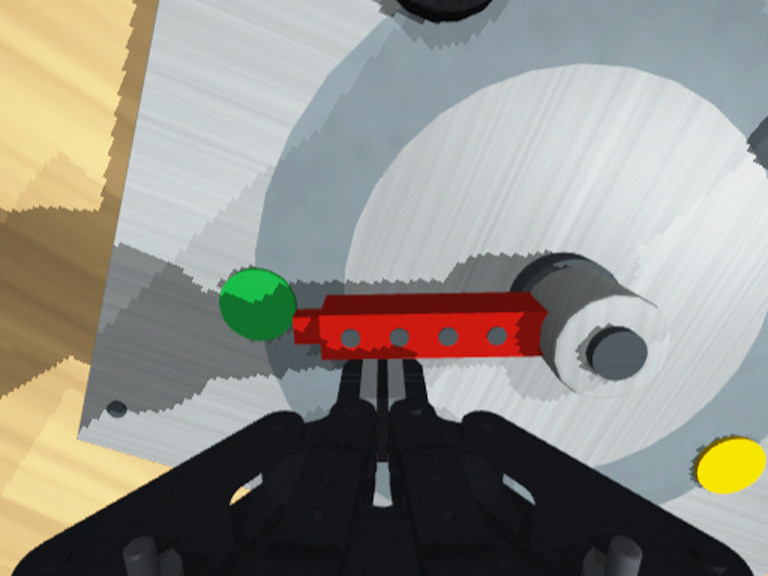

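Green is now at (258,304), the hole line runs (350,338) to (497,336), and the hub is at (610,347).

```bash
python3 - <<'E'
from h import *
c=load('w3')
f=lambda u,v,z: ray(c,(u+.5)/1.5-.5,(v+.5)/1.5-.5,z)[:2]
h=f(610,347,.114);a=f(350,338,.102);b=f(497,336,.102);g=f(258,304,.073)
an=lambda p,q:np.degrees(np.arctan2(*(p-q)[::-1]))
print(h,g,an(a,b),an(a,h),an(g,h))
d=(a-b)/np.hypot(*(a-b));e=g-b;print('green off line mm',1e3*(d[0]*e[1]-d[1]*e[0]))
d=(a-h)/np.hypot(*(a-h));e=g-h;print('via hub',1e3*(d[0]*e[1]-d[1]*e[0]))
B=[.6565,.0602]
rel(B+[.15],-57);rel(B+[.105],-57)
E
```

```text
[ 0.58495883 -0.04304711] [0.51939321 0.0552086 ] 123.81462059185581 124.86456187887785 123.71501416573254
green off line mm -1.6672123440701347
via hub -2.369788374023005
[  20.4 -136.9  -62.1] [-0. -0.  0.]
[  20.4 -136.9  -17.1] [-0. -0.  0.]
```

The arm is set, with green about 2 mm off its line. I back off, rise, and go above the button.

Call:
step_arm --gripper '[1,1,1,1,1,1,1,1,1,1,1,1]' --linear '[[0,0.008,0],[0,0.016,0],[0,0.018,-0.05],[0,0.018,-0.1],[0,0.018,-0.1],[0.01,-0.03,-0.1],[0.02,-0.08,-0.1],[0.02,-0.137,-0.09],[0.02,-0.137,-0.062],[0.02,-0.137,-0.062],[0.02,-0.137,-0.062],[0.02,-0.137,-0.062]]' --delta_rot '[[0,0,0],[0,0,0],[0,0,0],[0,0,0],[0,0,0],[0,0,0],[0,0,0],[0,0,0],[0,0,0],[0,0,0],[0,0,0],[0,0,0]]'

```text
time: 7.12
eef_pos: [0.6567, 0.0599, 0.151]
tcp_rot: [0.879, -0.478, 0.001, -0.001]
contact_force: [0.7, 0.6, 0.3]
opening: -0.001
```

```bash
python3 - <<'E'
from h import *
c=snap('wrist','w4')
t=snap('top','top4')
A=cv2.resize(c['frame'][:,:,::-1],(460,345))
B=cv2.resize(t['frame'][135:255,210:340,::-1],(374,345),interpolation=cv2.INTER_CUBIC)[:, :340]
cv2.imwrite('pics/m4.png',np.hstack([A,B]))
s=ctrl.get_state()['eef_pos']
for z in(.09,.095,.1): print(proj(c,[s[0],s[1],z])*460/512)
E
```

```text
[230.07448451 183.83347456]
[230.11414455 185.98202734]
[230.15560753 188.22825297]
```

View pics/m4.png

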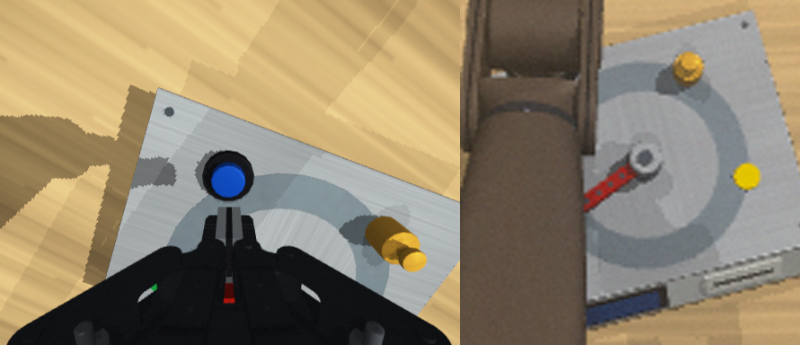

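The button's blue top is at (228,181), against a predicted fingertip contact at about (230,185). A shift of about 2.5 mm along -y is needed. In the top crop the red arm still points toward green's place, and the brass weight looks undisturbed. Now I descend gently.

Call:
step_arm --gripper '[1,1,1,1]' --linear '[[-0.001,-0.0025,0.03],[-0.001,-0.0025,0.052],[-0.001,-0.0025,0.056],[-0.001,-0.0025,0.056]]' --delta_rot '[[0,0,0],[0,0,0],[0,0,0],[0,0,0]]'

```text
time: 7.72
eef_pos: [0.658, 0.0625, 0.0935]
tcp_rot: [0.879, -0.477, 0.0, -0.0]
contact_force: [0.5, 0.2, -0.2]
opening: 0.004
```

Call:
step_arm --gripper '[1,1]' --linear '[[0,0,0.003],[0,0,0.003]]' --delta_rot '[[0,0,0],[0,0,0]]'

```text
time: 7.98
eef_pos: [0.6588, 0.0625, 0.0914]
tcp_rot: [0.879, -0.477, 0.001, -0.001]
contact_force: [-0.3, 0.6, 0.3]
opening: -0.005
```

Call:
step_arm --gripper '[1,1]' --linear '[[0,0,0.002],[0,0,0.002]]' --delta_rot '[[0,0,0],[0,0,0]]'

```text
time: 8.22
eef_pos: [0.6587, 0.0625, 0.0891]
tcp_rot: [0.879, -0.477, 0.001, -0.0]
contact_force: [1.2, -0.4, 1.7]
opening: -0.003
```

Light contact has begun at about z 0.0895.

Call:
step_arm --gripper '[1,1]' --linear '[[0,0,0.003],[0,0,0.003]]' --delta_rot '[[0,0,0],[0,0,0]]'

```text
time: 8.48
eef_pos: [0.6587, 0.0626, 0.0861]
tcp_rot: [0.879, -0.477, 0.001, -0.0]
contact_force: [1.5, -0.8, 3.6]
opening: 0.001
```

Call:
step_arm --gripper '[1,1]' --linear '[[0,0,0.002],[0,0,0.002]]' --delta_rot '[[0,0,0],[0,0,0]]'

```text
time: 8.72
eef_pos: [0.6588, 0.0625, 0.086]
tcp_rot: [0.879, -0.477, 0.001, -0.0]
contact_force: [-2.1, -0.5, 11.3]
opening: 0.003
```

Call:
step_arm --gripper '[1,1,1]' --linear '[[0,0,0.002],[0,0,0.002],[0,0,0.002]]' --delta_rot '[[0,0,0],[0,0,0],[0,0,0]]'

```text
time: 9.1
eef_pos: [0.6589, 0.0625, 0.0858]
tcp_rot: [0.879, -0.477, 0.001, -0.0]
contact_force: [-5.7, -0.2, 17.4]
opening: -0.001
```

The force rose steadily to about 4 N and then met a hard stop, which is what a fully pressed button should do. Now I release and rise clear.

Call:
step_arm --gripper '[1,1,1,1,1,1,1,1,1,1]' --linear '[[0,0,-0.006],[0,0,-0.02],[0,0,-0.06],[0,0,-0.12],[0,0,-0.15],[-0.06,-0.04,-0.15],[-0.1,-0.08,-0.15],[-0.1,-0.1,-0.15],[-0.1,-0.1,-0.15],[-0.1,-0.1,-0.15]]' --delta_rot '[[0,0,0],[0,0,0],[0,0,0],[0,0,0],[0,0,0],[0,0,0],[0,0,0],[0,0,0],[0,0,0],[0,0,0]]'

```text
time: 10.35
eef_pos: [0.6865, 0.2002, 0.2303]
tcp_rot: [0.879, -0.478, -0.001, 0.001]
contact_force: [0.8, 0.2, -0.2]
opening: 0.004
```

```bash
python3 - <<'E'
from h import *
t=snap('top','top5');s=snap('side','side5');s0=load('side0')
f=lambda c:cv2.resize(c['frame'][165:255,180:360,::-1],(700,350),interpolation=cv2.INTER_CUBIC)[:280]
B=cv2.resize(t['frame'][100:260,100:420,::-1],(560,280),interpolation=cv2.INTER_CUBIC)
B=cv2.copyMakeBorder(B,0,0,0,140,cv2.BORDER_CONSTANT)
cv2.imwrite('pics/m5.png',np.vstack([f(s),B]))
for n,c in(('s0',s0),('s5',s)):
    im=c['frame'][175:200,258:290].astype(int);m=(im[...,2]-im[...,0]>50)&(im[...,2]>100);y,x=np.nonzero(m);print(n,m.sum(),x.mean()+258,y.mean()+175,y.min()+175)
E
```

```text
s0 37 271.5135135135135 184.56756756756758 183
s5 37 271.4864864864865 184.56756756756758 183
```

View pics/m5.png

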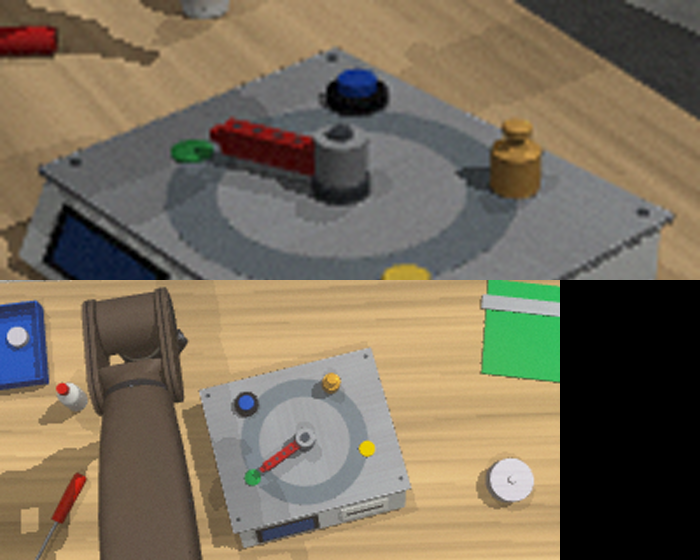

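The final picture shows the arm at green (lower panel: hub (304,438), green (252,477)), the button up at the same pixels as at the start, and everything else in place. I'm handing in.

```bash
python3 -c "
from plant import ctrl
print(ctrl.sign_off())"
```

```text
the job is handed in; nothing more can be done
None
```

The red arm points at the green marker, and the blue button has been pressed and is back up. I handed the job in at about 10.5 s of robot time; no verdict is reported.

- **Pointer arm:** I pushed it round by one side with the shut fingertips. The wrist camera put the green centre about 2 mm off the arm's centre line, against the 12 mm allowed. The last pictures still show the arm on green.
- **Button press:** the force rose to about 4 N over the travel and then met a hard stop at 17 N. That fits fully down, but I could not see the travel directly. I took it from the force.
- **Button release:** in the last side picture the button sits at the same pixels as at the start.
- **Other objects:** the brass weight, disc weight, screwdriver and oil bottle show no visible movement, checked by eye. The screwdriver is only partly inside the last crop. The robot is clear of everything.
- **Disagreement between cameras:** the top and wrist cameras differed by about 3 mm on the pivot position.

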